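# Line up the kitchen canisters by height

### The arm

A 7-joint arm with a two-finger parallel gripper is mounted at the origin on the work surface. World frame = base frame: x ahead of the robot, y to its left, z up, the work surface at z = 0. Lengths are in mm, angles in rad, forces in N, time in s.
With the tool pointing down it reaches from about 425 to 950 mm from the base axis. Payload 4.7 kg.
Tool frame: the origin (TCP) lies midway between the tips of the shut fingers; the grasp point (between the pads) lies 19 mm behind it (r.grip_point_offset is the z of the grasp point in the tool frame, in mm); z points along the fingers, y is the line along which they close (so a half turn about z gives the same grasp; the last joint's range is limited). The gripper opens to 85 mm and grips with 20 to 120 N. Pads are 22 mm wide; open, the fingers measure 114 mm over their backs; the gripper's body (76 mm by 85 mm) begins 54 mm behind the grasp point. The pads swing forward as they close: fully open they stand 13 mm farther back than shut.
Start: joints at [-1.312, 0.469, -0.049, 1.532, 0.024, 1.141, -0.082], TCP at [191.553, 647.268, 231.335] pointing down, gripper open.
Joint ranges: [-2.59, 2.59], [-0.33, 1.99], [-1.39, 1.29], [0.1, 2.45], [-1.04, 4.18], [0.21, 1.99], [-2.66, 2.66]. Speed limits (rad/s): [2.57, 2.57, 3.14, 3.14, 3.14, 3.14, 3.14].

### API

Orientations are given as a rotation vector (axis times angle).
In Python, from rig import r gives the robot as it stands. The module is installed in compiled form; this text tells all that it offers.
- The arm moves only by the tool servo_tool, never from a script. Its argument "commands" is a list of rows, each a list of 3 entries, a list of its own where there are three numbers: the closure in counts, from 0 (fully open) to 255 (shut), then the shift along the world's x, y, z in m, then the turn, a rotation vector about the world's x, y, z in degrees. In form: [[fingers, [tx, ty, tz], [rx, ry, rz]], ...]. A call has 1 to 10 rows; each row is the pose to reach, as a shift and turn from the pose commanded when the call began; what a row does not reach only later rows make up. A row lasts 1/12 s, in which the tool goes at most 41.7 mm and 7.16 degrees, less where a joint would pass 70% of its speed; a pose out of reach is approached as far as the arm can. A call with a gripper value outside its range is refused whole. The fingers move at their own pace and stop on an object; "newtons" is the grip in N (left out, the last holds). Time passes only in rows, so rows that repeat a pose let the fingers close. It gives the time, the measured TCP pose, the force, the opening and the grip force at its end, in the units of the state.
- r.observe(): the state, without advancing time (a new reading comes with each control period).
- r.camera(name): name is "scene" or "top" or "wrist"; returns a dict with "pixels" (384x512x3 uint8, red, green, blue), "vertical_fov" (degrees; the focal length in pixels is half the picture's height over the tangent of half this angle, whatever the lens; pixels are square), "cx", "cy" (the principal point, pixels), "distortion" ([k1, k2, p1, p2, k3] as OpenCV has them; the pictures are not rectified), "R" (3x3) and "t" (3): a world point X has camera coordinates R X + t; the wrist camera has in their place "T_tool_cam" (4x4, takes a point from camera to tool coordinates, whose origin is the TCP and whose axes are the flange's). Camera axes: x right, y down, z forward; pixel columns grow to the right and rows downward; lengths in mm; the calibration is good to about 2 mm. A picture is of the moment at which its call begins: read the wrist's pose just before it. There is no depth.
- r.hand_in(): hands the job in; it is judged then, once.
The state is a dict: "time": time; "q": joint angles; "joint_vel": joint speeds; "effort": joint torques, N m; "tool_pos": TCP position; "tool_rot": TCP orientation; "ft_force": force on the tool from outside, world axes, zero at the start; "ft_torque": the same for the moment, N m; "opening": finger opening in mm; "gripper_force": force on a finger pad.
Only numpy, scipy, OpenCV 4.12 (cv2) and the standard library are available. Lean on these libraries where they do the work, as an engineer would, in place of code of your own. Each camera call takes 0.05 s, during which the arm holds its last target. There are 200 camera calls.

### The job

Line the four white canisters up by height on the serving board, one standing centred on each dark coaster: the tallest on the coaster next to the black milk frother, then the next tallest and so on down to the shortest next to the grape bowl. Set each one down gently and never tip one over.

Things in the scene. Friction and masses are not known exactly. Their poses are not given: they have to be found in the camera images.
- canister_xl: the tallest and widest of four round, straight-sided white ceramic canisters with a flat wooden lid fixed on: 64 mm in diameter, 136 mm high with the lid, under 0.65 kg, loose. It starts standing on the worktop. Origin: centre of its underside; z is its upright axis.
- canister_l: the second tallest of four round, straight-sided white ceramic canisters with a flat wooden lid fixed on: 57 mm in diameter, 111 mm high with the lid, under 0.65 kg, loose. It starts standing on the worktop. Origin: centre of its underside; z is its upright axis.
- canister_m: the third tallest of four round, straight-sided white ceramic canisters with a flat wooden lid fixed on: 50 mm in diameter, 86 mm high with the lid, under 0.65 kg, loose. It starts standing on the worktop. Origin: centre of its underside; z is its upright axis.
- canister_s: the shortest and narrowest of four round, straight-sided white ceramic canisters with a flat wooden lid fixed on: 43 mm in diameter, 61 mm high with the lid, under 0.65 kg, loose. It starts standing on the worktop. Origin: centre of its underside; z is its upright axis.
- coaster_a: one of four identical dark grey coasters (72 mm across, 4 mm thick), fixed about 95 mm apart in a roughly straight row on a light wooden serving board (100 x 390 x 12 mm); this one is at the left end of the row (largest y), as seen from the robot. Origin: centre of its underside, 12 mm above the worktop; its top is 16 mm above the worktop; y runs along the row towards coaster_a, x across it.
- coaster_b: one of four identical dark grey coasters (72 mm across, 4 mm thick), fixed about 95 mm apart in a roughly straight row on a light wooden serving board (100 x 390 x 12 mm); this one is second from the left, as seen from the robot. Origin: centre of its underside, 12 mm above the worktop; its top is 16 mm above the worktop; y runs along the row towards coaster_a, x across it.
- coaster_c: one of four identical dark grey coasters (72 mm across, 4 mm thick), fixed about 95 mm apart in a roughly straight row on a light wooden serving board (100 x 390 x 12 mm); this one is third from the left, as seen from the robot. Origin: centre of its underside, 12 mm above the worktop; its top is 16 mm above the worktop; y runs along the row towards coaster_a, x across it.
- coaster_d: one of four identical dark grey coasters (72 mm across, 4 mm thick), fixed about 95 mm apart in a roughly straight row on a light wooden serving board (100 x 390 x 12 mm); this one is at the right end of the row (smallest y), as seen from the robot. Origin: centre of its underside, 12 mm above the worktop; its top is 16 mm above the worktop; y runs along the row towards coaster_a, x across it.
- frother: the milk frother: a fixed black ribbed jug with a steel lid and small black knob, round, 88 mm in diameter at the foot, 118 mm high, standing on the worktop just past one end of the serving board, about 108 mm from the nearest coaster; which end changes from start to start. Origin: centre of its underside.
- grape_bowl: a fixed white bowl heaped with dark red grapes, round, 100 mm in diameter, about 85 mm high, standing on the worktop just past the other end of the serving board. Origin: centre of its underside.
Things that resemble listed ones, but are neither listed nor needed, are in the scene too. What is shaped like the canister_s but turquoise is not meant. Leave any pink look-alike of the canister_m alone.

How it is judged:
By the outcome, as a careful person would: the job done as asked, in the order asked, and still so for the second after the job is handed in, with the robot touching nothing.
It also fails if it takes over 96 s, if anything falls off the work surface, if the arm or the gripper's body presses on something with over 40 N, if the wrist force passes 120 N, or if a joint passes its speed limit or range.

## Working session

There is one attempt and no reset: what is moved stays moved. The work goes in short steps, Python scripts to look and compute and a tool call to move; the robot and the scene stay as the last step left them, time stands still between calls to the robot, and variables do not carry over. Pictures are saved under pics/ and viewed, at most 14 in all, crops included, and the job is handed in when it is done.

Besides the shell and the picture viewer there is one more tool, called after ">>>" as a command line: name --argument value ..., lists and objects as JSON in quotes. servo_tool: Moves the arm, as the interface text tells. Its arguments: {"type":"object","properties":{"commands":{"type":"array","items":{"type":"array"}},"newtons":{"type":"number"}},"required":["commands"]}

```bash
mkdir -p pics
cat > h.py <<'E'
import numpy as np, cv2
from rig import r
from scipy.spatial.transform import Rotation as Ro
def cam(n):
    s=r.observe(); c=r.camera(n); p=c["pixels"]; h=p.shape[0]
    f=h/2/np.tan(np.radians(c["vertical_fov"])/2)
    K=np.array([[f,0,c["cx"]],[0,f,c["cy"]],[0,0,1]]); D=np.array(c["distortion"],float)
    if "R" in c: R=np.array(c["R"]);t=np.array(c["t"]).ravel()
    else:
        T=np.eye(4);T[:3,:3]=Ro.from_rotvec(s["tool_rot"]).as_matrix();T[:3,3]=s["tool_pos"]
        W=np.linalg.inv(T@np.array(c["T_tool_cam"]));R=W[:3,:3];t=W[:3,3]
    return dict(p=p,bgr=cv2.cvtColor(p,cv2.COLOR_RGB2BGR),K=K,D=D,R=R,t=t)
def onplane(c,uv,z):
    u=cv2.undistortPoints(np.array(uv,float).reshape(-1,1,2),c["K"],c["D"]).reshape(-1,2)
    d=np.c_[u,np.ones(len(u))]@c["R"]; o=-c["R"].T@c["t"]
    return o+d*((z-o[2])/d[:,2])[:,None]
def proj(c,X):
    return cv2.projectPoints(np.array(X,float).reshape(-1,1,3),cv2.Rodrigues(c["R"])[0],c["t"],c["K"],c["D"])[0].reshape(-1,2)
E
python3 - <<'E'
from h import *
print(r.observe())
for n in("scene","top"):
    c=cam(n);cv2.imwrite(f"pics/{n}0.png",cv2.resize(c["bgr"],None,fx=1.5,fy=1.5));print(n,-c["R"].T@c["t"],c["K"][0,0])
E
```

```text
{'time': 0.0, 'q': array([-1.31188911,  0.46946213, -0.04859302,  1.53368414,  0.02408324,
        1.14103309, -0.08231711]), 'joint_vel': array([-2.12485928e-04,  6.56256048e-04, -5.22338894e-04,  1.76840189e-03,
        1.66748170e-04, -5.53744984e-04, -4.94754184e-05]), 'effort': array([ 7.35269680e-06, -5.10321450e+01, -4.67946217e-02, -2.37708163e+01,
        1.06054134e-02,  7.40135234e-03,  8.33313919e-06]), 'tool_pos': array([191.41821967, 646.67317228, 230.2516262 ]), 'tool_rot': array([-0.45048634, -3.10889536,  0.00312384]), 'ft_force': array([ 0.78094145, -0.87232722,  0.12107203]), 'ft_torque': array([-0.013747  , -0.00184947,  0.01165718]), 'gripper_force': 0.0, 'opening': 85.63200842210576}
scene [ 844.11598507 -460.07950081  827.55812719] 360.94233895611467
top [ 409.5626955    21.28412942 1003.07484434] 368.88429683674127
```

View pics/top0.png

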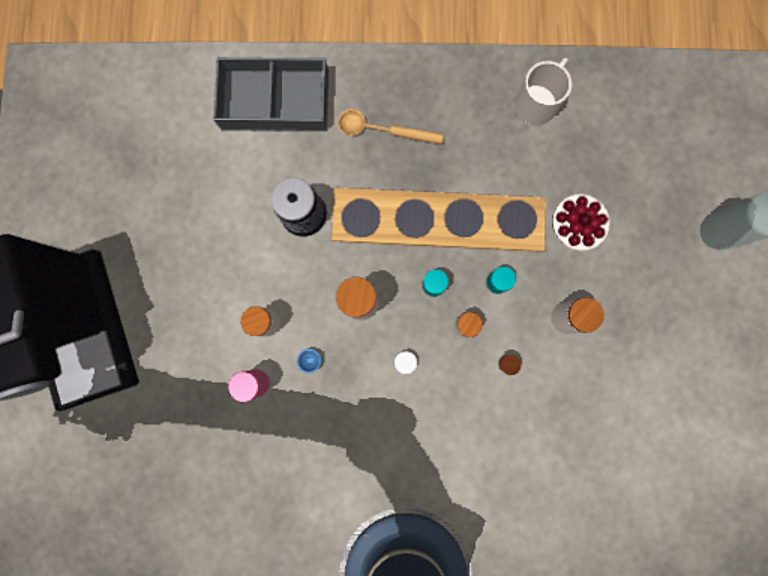

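View pics/scene0.png

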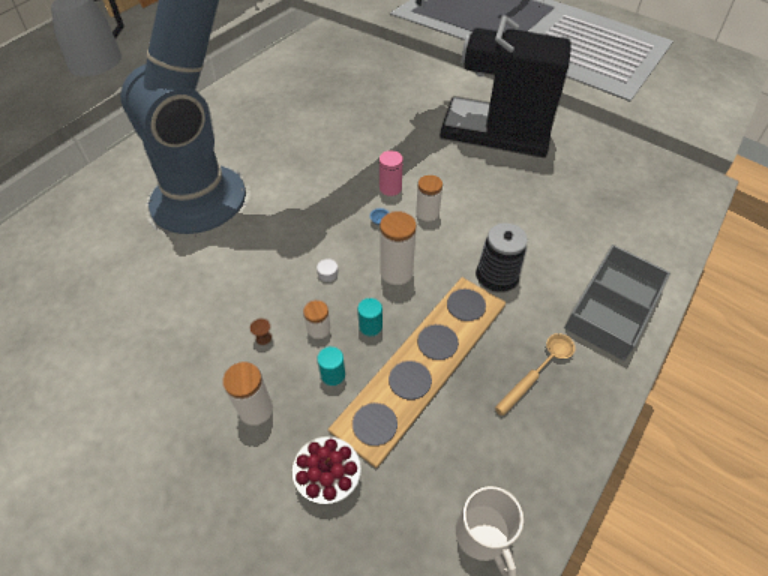

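The frother is at the left end (top, full-view pixels 297,205), so the order is a=XL, b=L, c=M, d=S. Lids in the top view, at 1.5x:
- **Targets:** XL (357,297), L (586,315), M (256,321), S (469,323).
- **Look-alikes:** pink (245,386), turquoise (435,282) and (502,279), white cup (405,362), brown cup (510,363), blue dish (309,360).

Only the four orange lids sit on white bodies in the scene view.

Run:
```python
from h import *
c=cam("top"); hsv=cv2.cvtColor(c["bgr"],cv2.COLOR_BGR2HSV)
H,S,V=cv2.split(hsv)
def blob(m,uv,rad):
    m=m.astype(np.uint8); k=np.zeros_like(m); cv2.circle(k,(int(uv[0]/1.5),int(uv[1]/1.5)),rad,1,-1)
    m=cv2.morphologyEx(m&k,cv2.MORPH_OPEN,np.ones((3,3),np.uint8))
    n,l,st,ce=cv2.connectedComponentsWithStats(m)
    i=1+np.argmax(st[1:,4]); cs,_=cv2.findContours((l==i).astype(np.uint8),cv2.RETR_EXTERNAL,cv2.CHAIN_APPROX_NONE)
    h=cv2.convexHull(max(cs,key=cv2.contourArea)); mo=cv2.moments(h)
    return (mo["m10"]/mo["m00"],mo["m01"]/mo["m00"]),h.reshape(-1,2)
def rep(n,m,uv,z,rad=24):
    p,h=blob(m,uv,rad); X=onplane(c,p,z)[0]; W=onplane(c,h,z)
    print(n,np.round(p,1),X.round(1),"diam",2*np.sqrt(cv2.contourArea(W[:,:2].astype(np.float32))/np.pi))
o=(H<16)&(S>130)&(V>60)
for n,uv,z in(("XL",(357,297),136),("L",(586,315),111),("M",(256,321),86),("S",(469,323),61)): rep(n,o,uv,z)
d=(S<90)&(V<95)
for n,uv in zip("abcd",((361,218),(415,218),(464,218),(517,219))): rep(n,d,uv,16,18)
cv2.imwrite("pics/crop.png",cv2.resize(c["bgr"][170:270,140:420],None,fx=2.8,fy=2.8))
```

```text
XL [237.  197.5] [478.7  87.7 136. ] diam 61.44020735180612
L [390.5 209.5] [ 457.4 -282.6  111. ] diam 54.54671324576683
M [169.9 213.9] [439.1 258.3  86. ] diam 47.32019403473094
S [312.9 215.7] [ 441.2 -101.1   61. ] diam 40.04010190557253
a [238.9 134.4] [661.4  95.8  16. ] diam 12.277444953199055
b [273.3 137.6] [653.8   1.8  16. ] diam 29.575506977073033
c [304.5 142. ] [642.8 -83.3  16. ] diam 46.73411777862132
d [344.2 146. ] [ 633.5 -191.7   16. ] diam 67.10117114678894
```

View pics/crop.png

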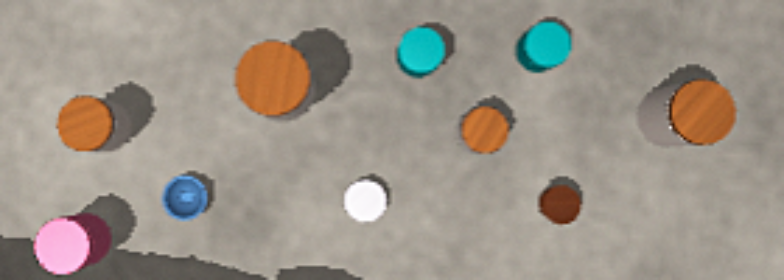

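The crop shows four orange lids, largest to smallest at (272,78), (702,112), (85,124) and (485,130). Their diameters match XL, L, M and S. Now I'll fix the coaster mask.

```bash
cat > coast.py <<'E'
from h import *
def coasters():
    c=cam("top"); H,S,V=cv2.split(cv2.cvtColor(c["bgr"],cv2.COLOR_BGR2HSV))
    R=c["p"][:,:,0].astype(int);B=c["p"][:,:,2].astype(int)
    for n,u in zip("abcd",((361,218),(415,218),(464,218),(517,219))):
        k=np.zeros(S.shape,np.uint8);cv2.circle(k,(int(u[0]/1.5),int(u[1]/1.5)),17,1,-1)
        m=cv2.morphologyEx(((R-B<25)&(V<140)).astype(np.uint8)&k,cv2.MORPH_OPEN,np.ones((3,3),np.uint8))
        cs,_=cv2.findContours(m,cv2.RETR_EXTERNAL,cv2.CHAIN_APPROX_NONE);h=max(cs,key=cv2.contourArea).reshape(-1,2)
        W=onplane(c,h,16)[:,:2].astype(np.float32);e=cv2.minAreaRect(W);(x,y),rad=cv2.minEnclosingCircle(W)
        mo=cv2.moments(W.reshape(-1,1,2));print(n,W.mean(0).round(1),np.round([mo["m10"]/mo["m00"],mo["m01"]/mo["m00"]],1),"rect",np.round(e[1],1),"enc",round(x,1),round(y,1),round(rad,1))
if __name__=="__main__": coasters()
E
python3 coast.py
```

```text
a [632.1  91.4] [632.3  91.9] rect [66.6 65.6] enc 632.3 91.4 35.2
b [632.5  -6. ] [633.  -6.] rect [66.5 65.4] enc 633.0 -6.2 35.1
c [634.9 -94.7] [635.  -95.2] rect [66.7 65.4] enc 635.2 -94.9 35.1
d [ 633.3 -192.6] [ 633.9 -192.2] rect [66.5 68.4] enc 633.8 -192.4 35.0
```

>>> servo_tool --commands '[[0,[0.02,-0.035,0],[0,0,-7]],[0,[0.04,-0.07,0],[0,0,-14]],[0,[0.06,-0.105,0],[0,0,-21]],[0,[0.08,-0.14,0],[0,0,-28]],[0,[0.1,-0.175,0],[0,0,-35]],[0,[0.12,-0.21,0],[0,0,-42]],[0,[0.14,-0.245,0],[0,0,-49]],[0,[0.16,-0.28,0],[0,0,-56]],[0,[0.18,-0.315,0],[0,0,-63]],[0,[0.2,-0.35,0],[0,0,-70]]]'

```text
time: 1.03
tool_pos: [392.1, 295.4, 231.5]
tool_rot: [-2.159, -2.282, -0.001]
ft_force: [0.4, 0.3, 0.7]
opening: 85.4
gripper_force: 0.0
```

>>> servo_tool --commands '[[0,[0.015,-0.035,0],[0,0,-3.3]],[0,[0.03,-0.07,0],[0,0,-3.3]],[0,[0.045,-0.105,0],[0,0,-3.3]],[0,[0.06,-0.14,0],[0,0,-3.3]],[0,[0.075,-0.175,0],[0,0,-3.3]],[0,[0.087,-0.207,0],[0,0,-3.3]],[0,[0.087,-0.207,0],[0,0,-3.3]],[0,[0.087,-0.207,0],[0,0,-3.3]]]'

```text
time: 1.7
tool_pos: [478.9, 88.2, 231.4]
tool_rot: [2.223, 2.22, 0.0]
ft_force: [0.8, 0.5, 0.3]
opening: 85.5
gripper_force: 0.0
```

Run:
```python
from h import *
c=cam("wrist");s=r.observe();print(s["tool_pos"],s["tool_rot"],-c["R"].T@c["t"],c["K"][0,0])
print(proj(c,[[479,88,136],[632,92,16],[633,-6,16]]))
cv2.imwrite("pics/w0.png",c["bgr"])
```

```text
[478.45021831  90.07138292 231.26251971] [-2.21860312e+00 -2.22363531e+00 -1.95276877e-04] [480.1988554  157.96430237 373.37160619] 312.80869172161783
[[250.19935248 197.25229437]
 [381.88487713 164.69917733]
 [373.77202206 242.00862057]]
```

View pics/w0.png

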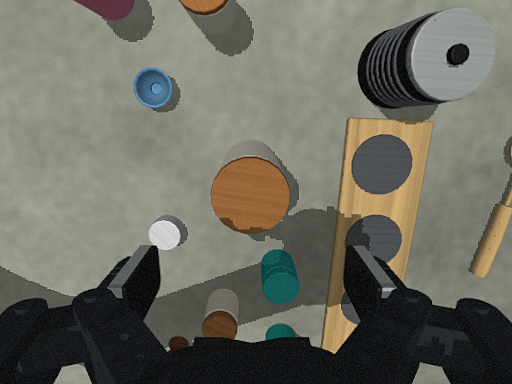

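The wrist view shows the XL lid at (250,194), where predicted, and coaster a at (381,164). I'll measure both from here.

```bash
cat > w.py <<'E'
from h import *
import sys
# usage: w.py x y z kind(lid|coaster) rpx ...
def meas(c,X,kind,diam):
    R=c["p"][:,:,0].astype(int);B=c["p"][:,:,2].astype(int)
    m=(R-B>1.2*B)&(R>50) if kind=="lid" else (abs(R-B)<25)&(R<110)
    u=proj(c,X)[0];rp=np.linalg.norm(proj(c,np.add(X,[diam/2+7,0,0]))[0]-u)
    k=np.zeros(m.shape,np.uint8);cv2.circle(k,tuple(int(v) for v in u),int(rp),1,-1)
    m=cv2.morphologyEx(m.astype(np.uint8)&k,cv2.MORPH_OPEN,np.ones((3,3),np.uint8))
    cs,_=cv2.findContours(m,cv2.RETR_EXTERNAL,cv2.CHAIN_APPROX_NONE);h=cv2.convexHull(max(cs,key=cv2.contourArea)).reshape(-1,2)
    W=onplane(c,h,X[2])[:,:2].astype(np.float32);(x,y),rad=cv2.minEnclosingCircle(W)
    mo=cv2.moments(W.reshape(-1,1,2));return np.round([mo["m10"]/mo["m00"],mo["m01"]/mo["m00"],x,y,2*rad,2*np.sqrt(mo["m00"]/np.pi)],1)
if __name__=="__main__":
    c=cam("wrist");print(r.observe()["tool_pos"].round(1))
    for a in sys.argv[1:]:
        k,x,y,z,d=a.split(",");print(a,meas(c,[float(x),float(y),float(z)],k,float(d)))
    cv2.imwrite("/tmp/w.png",c["bgr"])
E
python3 w.py lid,479,88,136,64 coaster,632,92,16,72; sed -i 's/abs(R-B)<25)&(R<110)/R-B<8)\&(R<85)/' w.py;  python3 w.py coaster,632,92,16,72
```

```text
[478.2  91.2 231.2]
lid,479,88,136,64 [478.8  88.7 479.   88.7  63.1  62.2]
coaster,632,92,16,72 [631.7  91.9 631.6  91.7  71.5  70.4]
[478.1  91.7 231.2]
coaster,632,92,16,72 [631.8  91.9 631.8  91.9  71.   69.8]
```

>>> servo_tool --commands '[[0,[0,-0.002,-0.035],[0,0,0]],[0,[0,-0.002,-0.07],[0,0,0]],[0,[0,-0.002,-0.1],[0,0,0]],[0,[0,-0.002,-0.125],[0,0,0]],[0,[0,-0.002,-0.14],[0,0,0]],[0,[0,-0.002,-0.15],[0,0,0]],[0,[0,-0.002,-0.15],[0,0,0]],[255,[0,-0.002,-0.15],[0,0,0]],[255,[0,-0.002,-0.15],[0,0,0]],[255,[0,-0.002,-0.15],[0,0,0]]]' --newtons 50

```text
time: 2.68
tool_pos: [478.9, 88.9, 82.7]
tool_rot: [-2.217, -2.226, -0.003]
ft_force: [-2.3, -0.3, 3.7]
opening: 62.6
gripper_force: 54.9
```

>>> servo_tool --commands '[[255,[0,0,0],[0,0,0]],[255,[0,0,0],[0,0,0]],[255,[0,0,0],[0,0,0]],[255,[0,0,0],[0,0,0]]]'

```text
time: 3.02
tool_pos: [479.0, 88.9, 82.7]
tool_rot: [-2.217, -2.226, -0.003]
ft_force: [-2.5, 0.0, 7.1]
opening: 62.6
gripper_force: 55.1
```

>>> servo_tool --commands '[[255,[0,0,0.015],[0,0,0]],[255,[0,0,0.04],[0,0,0]],[255,[0.01,0,0.05],[0,0,0]],[255,[0.035,0.001,0.05],[0,0,0]],[255,[0.065,0.002,0.05],[0,0,0]],[255,[0.095,0.003,0.05],[0,0,0]],[255,[0.125,0.0033,0.05],[0,0,0]],[255,[0.145,0.0033,0.05],[0,0,0]],[255,[0.153,0.0033,0.05],[0,0,0]],[255,[0.153,0.0033,0.05],[0,0,0]]]'

```text
time: 3.85
tool_pos: [632.7, 91.3, 130.7]
tool_rot: [2.217, 2.224, -0.0]
ft_force: [-0.4, -0.3, -5.3]
opening: 62.4
gripper_force: 58.0
```

>>> servo_tool --commands '[[255,[0,0,-0.01],[0,0,0]],[255,[0,0,-0.02],[0,0,0]],[255,[0,0,-0.026],[0,0,0]],[255,[0,0,-0.028],[0,0,0]],[255,[0,0,-0.03],[0,0,0]],[255,[0,0,-0.03],[0,0,0]]]'

```text
time: 4.35
tool_pos: [631.0, 91.6, 100.9]
tool_rot: [-2.217, -2.225, 0.001]
ft_force: [-0.2, -0.4, -5.3]
opening: 62.6
gripper_force: 58.0
```

>>> servo_tool --commands '[[255,[0,0,-0.0005],[0,0,0]],[255,[0,0,-0.001],[0,0,0]],[255,[0,0,-0.0015],[0,0,0]],[255,[0,0,-0.0015],[0,0,0]],[255,[0,0,-0.0015],[0,0,0]]]'

```text
time: 4.77
tool_pos: [631.7, 91.6, 100.0]
tool_rot: [2.217, 2.225, 0.001]
ft_force: [0.3, 0.0, -6.2]
opening: 62.5
gripper_force: 58.0
```

>>> servo_tool --commands '[[255,[0,0,-0.0005],[0,0,0]],[255,[0,0,-0.001],[0,0,0]],[255,[0,0,-0.001],[0,0,0]],[255,[0,0,-0.001],[0,0,0]]]'

```text
time: 5.1
tool_pos: [631.6, 91.6, 98.9]
tool_rot: [2.217, 2.225, 0.0]
ft_force: [-0.4, -1.1, -5.1]
opening: 62.4
gripper_force: 58.1
```

>>> servo_tool --commands '[[255,[0,0,-0.0005],[0,0,0]],[255,[0,0,-0.001],[0,0,0]],[255,[0,0,-0.001],[0,0,0]],[255,[0,0,-0.001],[0,0,0]]]'

```text
time: 5.43
tool_pos: [631.7, 91.6, 98.8]
tool_rot: [-2.217, -2.225, -0.001]
ft_force: [-2.9, -0.0, 5.1]
opening: 62.7
gripper_force: 58.7
```

>>> servo_tool --commands '[[50,[0,0,0],[0,0,0]],[30,[0,0,0],[0,0,0]],[0,[0,0,0],[0,0,0]],[0,[0,0,0],[0,0,0]],[0,[0,0,0.01],[0,0,0]],[0,[0,0,0.035],[0,0,0]],[0,[0,0,0.07],[0,0,0]],[0,[0,0,0.105],[0,0,0]],[0,[-0.01,-0.03,0.13],[0,0,0]],[0,[-0.02,-0.06,0.13],[0,0,0]]]'

```text
time: 6.27
tool_pos: [615.5, 32.9, 234.7]
tool_rot: [2.207, 2.226, 0.016]
ft_force: [1.1, -1.3, -0.5]
opening: 85.4
gripper_force: 0.0
```

>>> servo_tool --commands '[[0,[-0.018,-0.036,0],[0,0,0]],[0,[-0.036,-0.072,0],[0,0,0]],[0,[-0.054,-0.108,0],[0,0,0]],[0,[-0.072,-0.144,0],[0,0,0]],[0,[-0.09,-0.18,0],[0,0,0]],[0,[-0.108,-0.216,0],[0,0,0]],[0,[-0.126,-0.252,0],[0,0,0]],[0,[-0.144,-0.288,0],[0,0,0]],[0,[-0.154,-0.315,0],[0,0,0]],[0,[-0.154,-0.315,0],[0,0,0]]]'

```text
time: 7.1
tool_pos: [453.7, -290.7, 229.5]
tool_rot: [2.227, 2.21, -0.003]
ft_force: [0.4, -0.1, 0.7]
opening: 85.5
gripper_force: 0.0
```

>>> servo_tool --commands '[[0,[0,0,0],[0,0,0]],[0,[0,0,0],[0,0,0]]]'

```text
time: 7.27
tool_pos: [458.1, -282.8, 228.2]
tool_rot: [2.216, 2.226, 0.002]
ft_force: [-0.0, 0.4, -0.9]
opening: 85.2
gripper_force: 0.0
```

```bash
python3 w.py lid,457.4,-282.6,111,57 coaster,634,-192.5,16,72
python3 - <<'E'
from h import *
from w import meas
c=cam("top");print(meas(c,[632,92,152],"lid",64))
E
python3 coast.py | tail -3
```

```text
[ 458.4 -282.1  228. ]
lid,457.4,-282.6,111,57 [ 457.3 -283.7  457.1 -283.7   56.3   55.3]
coaster,634,-192.5,16,72 [ 647.5 -169.6  646.2 -170.4   30.6   14.7]
[630.5  91.4 631.3  91.7  66.5  63.2]
b [632.5  -6. ] [633.   -5.9] rect [66.5 65.4] enc 632.7 -5.9 35.2
c [634.9 -94.8] [635.1 -95.4] rect [66.5 65.5] enc 635.2 -95.0 35.0
d [ 633.3 -192.6] [ 633.9 -192.2] rect [66.5 68.4] enc 633.8 -192.4 35.0
```

View /tmp/w.png

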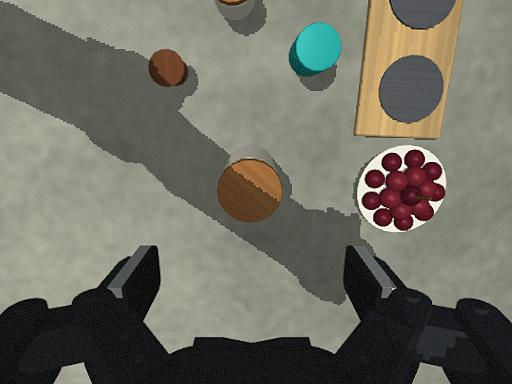

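The wrist view shows L's lid at (250,190), centred under the gripper. The grape bowl at (402,188) is clear, and XL sits centred on coaster a.

>>> servo_tool --commands '[[0,[0,0,-0.035],[0,0,0]],[0,[0,0,-0.07],[0,0,0]],[0,[0,0,-0.105],[0,0,0]],[0,[0,0,-0.135],[0,0,0]],[0,[0,0,-0.155],[0,0,0]],[0,[0,0,-0.165],[0,0,0]],[0,[0,0,-0.165],[0,0,0]],[0,[0,0,-0.165],[0,0,0]],[255,[0,0,-0.165],[0,0,0]],[255,[0,0,-0.165],[0,0,0]]]'

```text
time: 8.25
tool_pos: [458.7, -283.9, 64.4]
tool_rot: [2.215, 2.224, 0.002]
ft_force: [-0.7, 0.5, -0.4]
opening: 64.0
gripper_force: 0.0
```

>>> servo_tool --commands '[[255,[0,0,0],[0,0,0]],[255,[0,0,0],[0,0,0]],[255,[0,0,0],[0,0,0]],[255,[0,0,0],[0,0,0]],[255,[0,0,0],[0,0,0]]]'

```text
time: 8.67
tool_pos: [458.1, -284.0, 64.6]
tool_rot: [2.216, 2.224, 0.002]
ft_force: [-2.3, 0.1, 6.2]
opening: 56.0
gripper_force: 52.0
```

>>> servo_tool --commands '[[255,[0,0,0.02],[0,0,0]],[255,[0,0,0.055],[0,0,0]],[255,[0,0,0.09],[0,0,0]],[255,[0,0.02,0.1],[0,0,0]],[255,[0.02,0.05,0.1],[0,0,0]],[255,[0.04,0.082,0.1],[0,0,0]],[255,[0.06,0.114,0.1],[0,0,0]],[255,[0.08,0.146,0.1],[0,0,0]],[255,[0.1,0.178,0.1],[0,0,0]],[255,[0.12,0.21,0.1],[0,0,0]]]'

```text
time: 9.5
tool_pos: [578.0, -71.5, 163.3]
tool_rot: [2.217, 2.226, 0.001]
ft_force: [0.5, -0.7, -2.6]
opening: 55.7
gripper_force: 54.5
```

>>> servo_tool --commands '[[255,[0.02,0.03,0],[0,0,0]],[255,[0.04,0.055,0],[0,0,0]],[255,[0.0555,0.0675,0],[0,0,0]],[255,[0.0555,0.0675,0],[0,0,0]],[255,[0.0555,0.0675,-0.03],[0,0,0]],[255,[0.0555,0.0675,-0.06],[0,0,0]],[255,[0.0555,0.0675,-0.075],[0,0,0]],[255,[0.0555,0.0675,-0.08],[0,0,0]],[255,[0.0555,0.0675,-0.08],[0,0,0]],[255,[0.0555,0.0675,-0.08],[0,0,0]]]'

```text
time: 10.33
tool_pos: [633.4, -6.6, 83.7]
tool_rot: [2.217, 2.224, 0.002]
ft_force: [-1.1, -0.9, -2.7]
opening: 56.2
gripper_force: 54.6
```

>>> servo_tool --commands '[[255,[0,0,-0.0005],[0,0,0]],[255,[0,0,-0.001],[0,0,0]],[255,[0,0,-0.0015],[0,0,0]],[255,[0,0,-0.002],[0,0,0]],[255,[0,0,-0.002],[0,0,0]]]'

```text
time: 10.75
tool_pos: [633.1, -5.9, 81.0]
tool_rot: [2.217, 2.226, 0.0]
ft_force: [-0.1, -0.0, -3.0]
opening: 56.1
gripper_force: 54.6
```

>>> servo_tool --commands '[[255,[0,0,-0.0005],[0,0,0]],[255,[0,0,-0.001],[0,0,0]],[255,[0,0,-0.001],[0,0,0]],[255,[0,0,-0.001],[0,0,0]]]'

```text
time: 11.08
tool_pos: [633.2, -6.0, 80.7]
tool_rot: [-2.217, -2.225, -0.001]
ft_force: [-2.8, 1.3, 6.0]
opening: 56.1
gripper_force: 55.1
```

>>> servo_tool --commands '[[50,[0,0,0],[0,0,0]],[30,[0,0,0],[0,0,0]],[0,[0,0,0],[0,0,0]],[0,[0,0,0],[0,0,0]],[0,[0,0,0.01],[0,0,0]],[0,[0,0,0.035],[0,0,0]],[0,[0,0,0.07],[0,0,0]],[0,[0,0,0.105],[0,0,0]],[0,[-0.01,0.01,0.13],[0,0,0]],[0,[-0.034,0.034,0.13],[0,0,0]]]'

```text
time: 11.92
tool_pos: [604.6, 23.6, 217.0]
tool_rot: [2.217, 2.21, 0.015]
ft_force: [0.8, 1.0, 1.0]
opening: 85.4
gripper_force: 0.0
```

>>> servo_tool --commands '[[0,[-0.022,0.03,0],[0,0,0]],[0,[-0.044,0.06,0],[0,0,0]],[0,[-0.066,0.09,0],[0,0,0]],[0,[-0.088,0.12,0],[0,0,0]],[0,[-0.11,0.15,0],[0,0,0]],[0,[-0.132,0.18,0],[0,0,0]],[0,[-0.15,0.21,0],[0,0,0]],[0,[-0.16,0.23,0],[0,0,0]],[0,[-0.16,0.23,0],[0,0,0]],[0,[-0.16,0.23,0],[0,0,0]]]'

```text
time: 12.75
tool_pos: [438.6, 259.3, 210.4]
tool_rot: [2.214, 2.229, 0.002]
ft_force: [0.5, -1.1, 0.4]
opening: 85.2
gripper_force: 0.0
```

```bash
python3 w.py lid,439,258,86,50
python3 - <<'E'
from h import *
from w import meas
c=cam("top");print(meas(c,[633,-6,127],"lid",57))
E
```

```text
[439.4 257.8 210.4]
lid,439,258,86,50 [439.5 259.7 439.5 259.6  49.4  48.4]
[631.7  -6.3 631.8  -6.2  58.3  55.3]
```

>>> servo_tool --commands '[[0,[0,0.001,-0.035],[0,0,0]],[0,[0,0.001,-0.07],[0,0,0]],[0,[0,0.001,-0.105],[0,0,0]],[0,[0,0.001,-0.135],[0,0,0]],[0,[0,0.001,-0.155],[0,0,0]],[0,[0,0.001,-0.165],[0,0,0]],[0,[0,0.001,-0.165],[0,0,0]],[0,[0,0.001,-0.165],[0,0,0]],[255,[0,0.001,-0.165],[0,0,0]],[255,[0,0.001,-0.165],[0,0,0]]]'

```text
time: 13.68
tool_pos: [440.3, 259.5, 46.4]
tool_rot: [2.218, 2.225, 0.005]
ft_force: [0.5, 1.2, -0.2]
opening: 63.8
gripper_force: 0.0
```

>>> servo_tool --commands '[[255,[0,0,0],[0,0,0]],[255,[0,0,0],[0,0,0]],[255,[0,0,0],[0,0,0]],[255,[0,0,0],[0,0,0]],[255,[0,0,0],[0,0,0]]]'

```text
time: 14.1
tool_pos: [439.5, 259.6, 46.3]
tool_rot: [-2.217, -2.226, -0.003]
ft_force: [-1.9, -0.1, 6.5]
opening: 49.3
gripper_force: 50.7
```

>>> servo_tool --commands '[[255,[0,0,0.02],[0,0,0]],[255,[0,0,0.055],[0,0,0]],[255,[0,-0.01,0.09],[0,0,0]],[255,[0,-0.04,0.1],[0,0,0]],[255,[0,-0.075,0.1],[0,0,0]],[255,[0,-0.11,0.1],[0,0,0]],[255,[0,-0.145,0.1],[0,0,0]],[255,[0,-0.18,0.1],[0,0,0]],[255,[0,-0.215,0.1],[0,0,0]],[255,[0,-0.25,0.1],[0,0,0]]]'

```text
time: 14.93
tool_pos: [438.2, 7.6, 145.1]
tool_rot: [-2.216, -2.226, -0.001]
ft_force: [1.2, -0.4, -3.6]
opening: 49.4
gripper_force: 53.2
```

>>> servo_tool --commands '[[255,[0.01,-0.035,0],[0,0,0]],[255,[0.02,-0.07,0],[0,0,0]],[255,[0.04,-0.095,0],[0,0,0]],[255,[0.07,-0.104,0],[0,0,0]],[255,[0.105,-0.104,0],[0,0,0]],[255,[0.14,-0.104,0],[0,0,0]],[255,[0.17,-0.104,0],[0,0,0]],[255,[0.19,-0.104,0],[0,0,0]],[255,[0.196,-0.104,0],[0,0,0]],[255,[0.196,-0.104,0],[0,0,0]]]'

```text
time: 15.77
tool_pos: [635.8, -94.4, 144.3]
tool_rot: [-2.216, -2.227, 0.001]
ft_force: [-0.4, -0.4, -3.7]
opening: 48.8
gripper_force: 53.3
```

>>> servo_tool --commands '[[255,[0,0,0],[0,0,0]],[255,[0,0,-0.03],[0,0,0]],[255,[0,0,-0.06],[0,0,0]],[255,[0,0,-0.075],[0,0,0]],[255,[0,0,-0.08],[0,0,0]],[255,[0,0,-0.08],[0,0,0]],[255,[0,0,-0.081],[0,0,0]],[255,[0,0,-0.082],[0,0,0]],[255,[0,0,-0.082],[0,0,0]],[255,[0,0,-0.082],[0,0,0]]]'

```text
time: 16.6
tool_pos: [635.5, -94.9, 63.6]
tool_rot: [2.216, 2.225, 0.002]
ft_force: [-0.3, 0.5, -3.8]
opening: 48.9
gripper_force: 53.3
```

>>> servo_tool --commands '[[255,[0,0,-0.0005],[0,0,0]],[255,[0,0,-0.001],[0,0,0]],[255,[0,0,-0.001],[0,0,0]],[255,[0,0,-0.001],[0,0,0]]]'

```text
time: 16.93
tool_pos: [635.4, -95.0, 62.5]
tool_rot: [2.217, 2.225, 0.001]
ft_force: [-1.6, -0.2, 1.8]
opening: 48.7
gripper_force: 53.6
```

>>> servo_tool --commands '[[50,[0,0,0],[0,0,0]],[30,[0,0,0],[0,0,0]],[0,[0,0,0],[0,0,0]],[0,[0,0,0],[0,0,0]],[0,[0,0,0.01],[0,0,0]],[0,[0,0,0.035],[0,0,0]],[0,[0,0,0.07],[0,0,0]],[0,[0,0,0.105],[0,0,0]],[0,[-0.014,0,0.13],[0,0,0]],[0,[-0.044,0,0.13],[0,0,0]]]'

```text
time: 17.77
tool_pos: [596.9, -95.9, 198.5]
tool_rot: [2.208, 2.219, 0.013]
ft_force: [-0.0, -0.1, 0.1]
opening: 85.3
gripper_force: 0.0
```

>>> servo_tool --commands '[[0,[-0.035,-0.006,0],[0,0,0]],[0,[-0.07,-0.006,0],[0,0,0]],[0,[-0.105,-0.006,0],[0,0,0]],[0,[-0.135,-0.006,0],[0,0,0]],[0,[-0.15,-0.006,0],[0,0,0]],[0,[-0.15,-0.006,0],[0,0,0]],[0,[-0.15,-0.006,0],[0,0,0]]]'

```text
time: 18.35
tool_pos: [441.4, -100.9, 192.8]
tool_rot: [2.217, 2.225, 0.004]
ft_force: [0.6, 0.1, 0.6]
opening: 85.6
gripper_force: 0.0
```

```bash
python3 w.py lid,441.2,-101.1,61,43
python3 - <<'E'
from h import *
from w import meas
c=cam("top");print(meas(c,[635,-95,102],"lid",50))
E
```

```text
[ 442.3 -100.9  192.8]
lid,441.2,-101.1,61,43 [ 440.8 -101.   440.7 -101.    42.    41.2]
[634.8 -95.2 635.5 -95.4  51.8  49.2]
```

View /tmp/w.png

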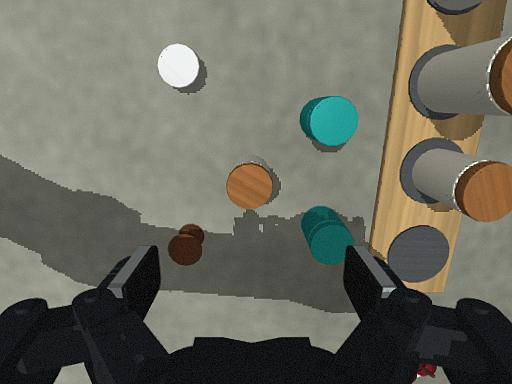

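S's lid is at (250,186), centred. The turquoise look-alike at (327,238) and the brown cup at (186,245) are clear of the fingers.

>>> servo_tool --commands '[[0,[0,0,-0.035],[0,0,0]],[0,[0,0,-0.07],[0,0,0]],[0,[0,0,-0.105],[0,0,0]],[0,[0,0,-0.135],[0,0,0]],[0,[0,0,-0.155],[0,0,0]],[0,[0,0,-0.165],[0,0,0]],[0,[0,0,-0.168],[0,0,0]],[0,[0,0,-0.168],[0,0,0]],[255,[0,0,-0.168],[0,0,0]],[255,[0,0,-0.168],[0,0,0]]]'

```text
time: 19.28
tool_pos: [442.4, -101.1, 25.0]
tool_rot: [2.216, 2.224, 0.003]
ft_force: [-0.2, 0.1, 0.6]
opening: 63.9
gripper_force: 0.0
```

>>> servo_tool --commands '[[255,[0,0,0],[0,0,0]],[255,[0,0,0],[0,0,0]],[255,[0,0,0],[0,0,0]],[255,[0,0,0],[0,0,0]],[255,[0,0,0],[0,0,0]],[255,[0,0,0],[0,0,0]]]'

```text
time: 19.78
tool_pos: [441.6, -100.8, 25.0]
tool_rot: [2.217, 2.225, 0.003]
ft_force: [-2.2, 0.8, 7.2]
opening: 41.6
gripper_force: 50.4
```

>>> servo_tool --commands '[[255,[0,0,0.02],[0,0,0]],[255,[0,0,0.055],[0,0,0]],[255,[0,-0.01,0.09],[0,0,0]],[255,[0,-0.04,0.1],[0,0,0]],[255,[0.015,-0.07,0.1],[0,0,0]],[255,[0.04,-0.0914,0.1],[0,0,0]],[255,[0.075,-0.0914,0.1],[0,0,0]],[255,[0.11,-0.0914,0.1],[0,0,0]],[255,[0.14,-0.0914,0.1],[0,0,0]],[255,[0.17,-0.0914,0.1],[0,0,0]]]'

```text
time: 20.62
tool_pos: [612.5, -191.9, 124.0]
tool_rot: [-2.217, -2.226, -0.001]
ft_force: [0.7, 0.0, -1.9]
opening: 41.7
gripper_force: 51.4
```

>>> servo_tool --commands '[[255,[0.02,0,0],[0,0,0]],[255,[0.0227,0,0],[0,0,0]],[255,[0.0227,0,-0.03],[0,0,0]],[255,[0.0227,0,-0.06],[0,0,0]],[255,[0.0227,0,-0.075],[0,0,0]],[255,[0.0227,0,-0.08],[0,0,0]],[255,[0.0227,0,-0.081],[0,0,0]],[255,[0.0227,0,-0.082],[0,0,0]],[255,[0.0227,0,-0.082],[0,0,0]],[255,[0.0227,0,-0.082],[0,0,0]]]'

```text
time: 21.45
tool_pos: [634.6, -192.7, 43.1]
tool_rot: [2.216, 2.224, 0.002]
ft_force: [-0.8, -0.8, -1.1]
opening: 41.4
gripper_force: 51.4
```

>>> servo_tool --commands '[[255,[0,0,-0.0005],[0,0,0]],[255,[0,0,-0.001],[0,0,0]],[255,[0,0,-0.001],[0,0,0]],[255,[0,0,-0.001],[0,0,0]]]'

```text
time: 21.78
tool_pos: [633.9, -192.3, 41.1]
tool_rot: [2.217, 2.225, 0.001]
ft_force: [-0.7, -0.3, -0.9]
opening: 41.5
gripper_force: 51.6
```

>>> servo_tool --commands '[[255,[0,0,-0.0005],[0,0,0]],[255,[0,0,-0.0008],[0,0,0]],[255,[0,0,-0.0008],[0,0,0]],[255,[0,0,-0.0008],[0,0,0]]]'

```text
time: 22.12
tool_pos: [634.0, -192.3, 41.1]
tool_rot: [2.217, 2.225, 0.001]
ft_force: [-1.6, 0.4, 5.4]
opening: 41.5
gripper_force: 52.2
```

Contact. Release, then retreat.

>>> servo_tool --commands '[[50,[0,0,0],[0,0,0]],[30,[0,0,0],[0,0,0]],[0,[0,0,0],[0,0,0]],[0,[0,0,0],[0,0,0]],[0,[0,0,0.01],[0,0,0]],[0,[0,0,0.035],[0,0,0]],[0,[0,0,0.07],[0,0,0]],[0,[0,0,0.105],[0,0,0]],[0,[0,0,0.14],[0,0,0]],[0,[-0.02,0,0.16],[0,0,0]]]'

```text
time: 22.95
tool_pos: [618.1, -192.5, 205.0]
tool_rot: [2.209, 2.223, 0.007]
ft_force: [1.7, 0.1, 1.0]
opening: 85.4
gripper_force: 0.0
```

>>> servo_tool --commands '[[0,[-0.03,0,0.01],[0,0,0]],[0,[-0.06,0,0.02],[0,0,0]],[0,[-0.09,0,0.03],[0,0,0]],[0,[-0.12,0,0.03],[0,0,0]],[0,[-0.14,0,0.03],[0,0,0]],[0,[-0.14,0,0.03],[0,0,0]],[0,[-0.14,0,0.03],[0,0,0]]]'

```text
time: 23.53
tool_pos: [473.3, -192.5, 231.0]
tool_rot: [2.218, 2.224, 0.004]
ft_force: [0.6, -0.7, 0.7]
opening: 85.2
gripper_force: 0.0
```

Run:
```python
from h import *
from w import meas
c=cam("top")
for X,d in(([632,92,152],64),([633,-6,127],57),([635,-95,102],50),([633.7,-192.4,77],43)):print(X,meas(c,X,"lid",d))
s=cam("scene")
cv2.imwrite("pics/end.png",np.hstack([cv2.resize(s["bgr"][150:350,150:400],(400,320)),cv2.resize(c["bgr"][100:260,180:380],(400,320))]))
```

```text
[632, 92, 152] [630.7  90.9 631.9  90.7  67.2  63.1]
[633, -6, 127] [631.8  -6.3 632.7  -6.6  58.6  55.5]
[635, -95, 102] [634.7 -95.4 635.3 -95.9  52.4  49.4]
[633.7, -192.4, 77] [ 635.  -192.2  634.8 -192.1   43.7   41.1]
```

View pics/end.png

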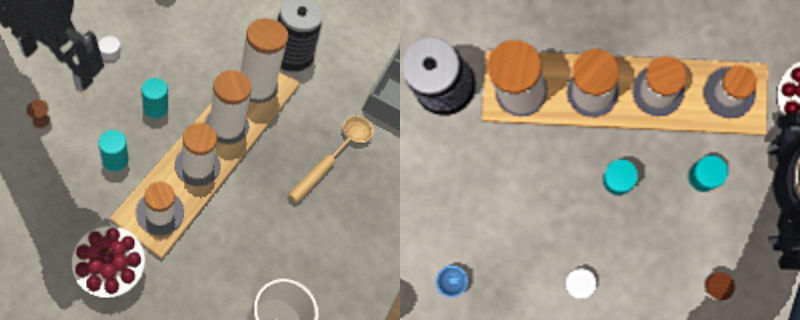

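All four stand upright in order, tallest by the frother at (515,70 in the right half) and shortest by the bowl at (738,85). Each is within about 1.5 mm of its coaster centre.

```bash
python3 -c "from rig import r;print(r.hand_in())"
```

```text
the job is handed in; nothing more can be done
None
```

The four canisters stand upright and centred to about 1.5 mm on their coasters, in height order from the tallest beside the frother to the shortest beside the grape bowl; the job is handed in after about 24 s of the 96 s allowed.

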